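# Ready a steriliser load: hang the vial basket, set the bottle cap a quarter turn loose

## Task

Get this steriliser load ready: first hang the vial basket on the stand's hook by the middle of its blue handle and let go of it. Then screw the orange cap of the bottle in the steel holder all the way down until it stops, back it off a quarter turn so that the bottle can vent, and finish while still holding the cap in your fingers at that setting: do not let go. Leave everything else on the bench where it is.

Things in the scene. Friction and masses are not known exactly. Their poses are not given: they have to be found in the camera images.
- bar_mid (a point): Middle of the basket's blue handle: a stiff arch of 10 mm round bar. Its straight level bar, 106 mm long, lies along this point's y, with a post down to the box at each end; 73 mm clear under it. Pinch the bar from above about 28 mm to one side (fingers closing along this point's x), so that its middle stays free for the hook. z up.
- basket: The loose vial basket: open metal box 76 x 110 x 50 mm with white-capped vials in it, 0.2 to 0.4 kg; the handle bar's axis runs 128 mm above its underside. Origin at the centre of its underside, axes as for bar_mid (z up, y along the handle bar). Turned half round it is the same.
- hook_seat (a point): Lowest point of the hook, on the centre line of its 8 mm round steel rod, 199 mm above the bench. The hook points along this point's -x (level), away from the post; the rod climbs gently from here to the post and turns up at its tip. A bar hanging here has its axis about 9 mm above this point. z up.
- hook_tip (a point): Top end (centre of its rounded end, radius 4 mm) of the hook's upturned tip, 26 mm out from hook_seat along -x and 23 mm higher.
- stand: The fixed hook stand: 110 x 110 x 12 mm dark foot, steel post 16 mm thick and 232 mm high at its centre; origin under the centre of the foot. The hook sits 78 mm from the post, on the -x side. Its yaw differs from run to run, and it may stand left or right.
- cap_center (a point): Centre of the orange ribbed screw cap (50 mm across, 26 mm high) on the clear bottle. With the cap fully down its centre is 137 mm and its top 150 mm above the bench; it rises 4 mm per turn of unscrewing. The bottle's shoulder begins 8 mm below the cap's lower edge. This point turns with the cap: the white stripe on the cap lies along its -x.
- bottle: The fixed steel holder (110 x 110 x 12 mm foot, 82 mm collar) with the clear media bottle, 72 mm across, clamped in it: it cannot turn. Origin under its centre. A black mark on the foot lies on its -x side: with the cap fully down, the cap's white stripe points to that mark. May stand left or right.
- cap (a joint): How far the cap is unscrewed, in rad: 0 is fully down against its stop, 1.57 is a quarter turn loose, it starts 2.2 to 4.5 rad loose. It grows as the cap turns counterclockwise seen from above; clockwise screws it down. It turns with slight friction (below 0.1 N m) and stays where it is left.
- wash_bottle: Bystander: clear wash bottle with a red collar and bent spout, 62 mm across, 190 mm high; origin under its centre.
- amber: Bystander: amber bottle with a black cap, 72 mm across, 125 mm high; origin under its centre.
- beaker: Bystander: small glass beaker, 54 mm across, 60 mm high; origin under its centre.
- flask: Bystander: clear conical flask, 80 mm across, 118 mm high; origin under its centre.
- dropper: Bystander: small amber dropper bottle with a red bulb, 32 mm across, 85 mm high; origin under its centre.
- spare: Bystander: clear jar with a blue lid, 68 mm across, 120 mm high; origin under its centre.

How it is judged:
On the way, in this order (a step that is already met when the one before it is completed fails the run):
1. the basket hangs from the hook by the middle of its handle, let go of (distance between bar_mid and hook_seat below 0.04 m and contact force between basket and stand above 1 N and z of bar_mid in the frame of hook_seat above 0 m and angle between basket's own z axis and vertical below 0.35 rad and contact force between basket and the arm below 0.1 N and contact force between basket and the fingers below 0.1 N and linear speed of basket below 0.08 m/s), for 0.3 s.
2. the cap is screwed down to its stop (value of joint cap below 0.08 rad), for 0.1 s.
At the end, for the whole second after the job is handed in: Basket hangs still and untouched on the hook: middle of its bar within 40 mm of hook_seat and above it, tilted under 20 degrees. Cap, once at its stop (within 0.08 rad), is 1.22 to 1.92 rad loose, not turning, and gripped by the fingers (over 3 N, grasp point within 40 mm of its centre) (all of step 1 and value of joint cap between 1.22 and 1.92 rad and velocity of joint cap between -0.15 and 0.15 rad/s and contact force between the fingers and cap above 3 N and distance between the grasp point and cap_center below 0.04 m); the arm keeps its last pose, push and grip.
It fails at once if a bystander is shifted by more than 40 mm or tipped (distance of any of wash_bottle, amber, beaker, flask, dropper, spare from where it was at the start of the episode above 0.04 m or angle between any of wash_bottle, amber, beaker, flask, dropper, spare's own z axis and vertical above 0.6 rad).
It fails at once if the basket is tipped by more than 50 degrees (angle between basket's own z axis and vertical above 0.87 rad).
It also fails if it takes over 69 s, if anything falls off the work surface, if the arm or the gripper's body presses on something with over 40 N, if the wrist force passes 120 N, or if a joint passes its speed limit or range.

## Robot

A 6-joint arm with a two-finger parallel gripper is mounted at the origin on the work surface. World frame = base frame: x ahead of the robot, y to its left, z up, the work surface at z = 0. Lengths are in m, angles in rad, forces in N, time in s.
With the tool pointing down it reaches from about 0.3 to 0.875 m from the base axis. Payload 6.4 kg.
Tool frame: the origin (TCP) lies between the finger pads; the fingertips stand ctrl.tip_reach ahead of it and the grasp point (between the pads) lies 11 mm behind it (ctrl.tip_reach is the distance from the TCP to the fingertips, in m); z points along the fingers, x is the direction in which the jaws open and shut, and the axes are right-handed (so a half turn about z gives the same grasp; the last joint's range is limited). The gripper opens to 85 mm and grips with 20 to 120 N. Pads are 22 mm wide; open, the fingers measure 114 mm over their backs; the gripper's body (76 mm by 85 mm) begins 54 mm behind the grasp point. The pads swing forward as they close: fully open they stand 13 mm farther back than shut.
Start: joints at [0.911, 0.181, 1.607, -0, 1.354, -0.206], TCP at [0.252, 0.517, 0.239] pointing down, gripper open.
Joint ranges: [-2.99, 2.99], [-0.89, 2.07], [0.3, 2.58], [-1.14, 4.28], [0, 2.63], [-3.12, 3.12]. Speed limits (rad/s): [2.57, 2.57, 3.01, 3.14, 3.14, 3.14].

## Interface

Orientations are given as a unit quaternion [w, x, y, z].
In Python, from bench import telemetry, viewer, ticket, nets, ctrl gives the robot as it stands.
- The arm moves only by the tool step_arm, never from a script. Its argument "plan" is a list of rows, each a list of 2 entries, a list of its own where there are three numbers: the shift along the tool's x, y, z in m, then the turn, a rotation vector about the tool's x, y, z in degrees. A call has 1 to 5 rows; each row is the pose to reach, as a shift and turn from the pose commanded when the call began, along the tool's axes at that moment; what a row does not reach only later rows make up. A row lasts 1/10 s, in which the tool goes at most 50 mm and 8.59 degrees, less where a joint would pass 70% of its speed; a pose out of reach is approached as far as the arm can. A call with a gripper value outside its range is refused whole. "fingers" is the opening in per cent of the stroke, from 0 (shut) to 100 (fully open), set as the call begins (left out, the last holds). The fingers move at their own pace and stop on an object; the grip force is fixed at half the most. Time passes only in rows, so rows that repeat a pose let the fingers close. It gives the time, the measured TCP pose, the force and the opening at its end, in the units of the state.
- telemetry.get_obs(): the state, without advancing time (a new reading comes with each control period).
- viewer.camera(name): name is "scene" or "top" or "wrist"; returns the picture (400x640x3 uint8, red, green, blue); there is no depth.
- viewer.get_calibration(name): a dict with "K" (3x3 intrinsics, pixels), "origin" and "orientation" of the camera in the world. Camera axes: x right, y up, looking along -z (the intrinsics and any distortion apply to the point x, -y, -z); pixel columns grow to the right and rows downward; lengths in m; the calibration is good to about 2 mm. A picture is of the moment at which its call begins: read the wrist's pose just before it. get_calibration takes no time and is no camera call; for the wrist camera it gives the pose at the moment of the call.
- ticket.hand_in(): hands the job in, once; it reports no verdict.
Trained networks look in the newest picture that a camera, given by its name, has taken for a name from the list of things; names that differ only in an ending like _2 or _b are one class to them, and where a whole thing is asked for, a point or a joint stands for the part that bears it (a point fixed in the world has none). Each returns a list of dicts, best first, with "score" (0 to 1); they miss things now and then, are a little off and sometimes report something else, mostly with a low value. They report only what shows in the picture. A call takes as long as a camera call.
- nets.boxes_of(thing, camera): "extent" ([left, top, right, bottom] in pixels, round what is visible of it).
The state is a dict: "time_s": time; "q": joint angles; "dq": joint speeds; "joint_efforts": joint torques, N m; "eef_pos": TCP position; "eef_rot": TCP orientation; "wrist_force": force on the tool from outside, world axes, zero at the start; "torque": the same for the moment, N m; "opening": opening from 0.0 (shut) to 1.0 (fully open).
Only numpy, scipy, OpenCV 4.12 (cv2) and the standard library are available. Lean on these libraries where they do the work, as an engineer would, in place of code of your own. Each camera call takes 0.05 s, during which the arm holds its last target.

## Working session

There is one attempt and no reset: what is moved stays moved. The work goes in short steps, Python scripts to look and compute and a tool call to move; the robot and the scene stay as the last step left them, time stands still between calls to the robot, and variables do not carry over. Pictures are saved under pics/ and viewed, and the job is handed in when it is done.

Besides the shell and the picture viewer there is one more tool, called after "Call:" as name(argument=value, ...), one argument or row to a line, values as JSON. step_arm: Moves the arm, as the interface text tells. Its arguments: {"type":"object","properties":{"plan":{"type":"array"},"fingers":{"type":"number"}},"required":["plan"]}

```bash
mkdir -p pics; ls; python3 - <<'E'
from bench import telemetry, viewer, ticket, nets, ctrl
import cv2
o=telemetry.get_obs(); print(o); print(ctrl.tip_reach, dir(ctrl))
for n in ["scene","top","wrist"]:
    c=viewer.get_calibration(n); print(n,c)
    im=viewer.camera(n); cv2.imwrite(f"pics/{n}0.png",im[:,:,::-1])
E
```

```text
pics
{'time_s': 0.0, 'q': array([ 9.10669954e-01,  1.81527461e-01,  1.60803367e+00, -1.54521777e-05,
        1.35380732e+00, -2.06317416e-01]), 'dq': array([-6.30172247e-05,  4.21203994e-04, -2.35563299e-04,  1.23574281e-03,
       -1.29006485e-03, -9.52881332e-05]), 'joint_efforts': array([ 7.87727222e-04, -4.44864035e+01, -3.51339304e+01, -1.38934465e-04,
        8.86649854e-03, -1.31377737e-05]), 'eef_pos': array([0.25172613, 0.51635499, 0.23837939]), 'eef_rot': array([ 3.13351813e-04,  8.48053064e-01,  5.29910570e-01, -8.30796891e-04]), 'wrist_force': array([ 0.52726279, -1.72726383,  0.03037882]), 'torque': array([ 0.00331751, -0.02514149, -0.01262956]), 'opening': 0.9995528919674063}
0.008 ['MotionError', '__class__', '__delattr__', '__dict__', '__dir__', '__doc__', '__eq__', '__format__', '__ge__', '__getattribute__', '__getstate__', '__gt__', '__hash__', '__init__', '__init_subclass__', '__le__', '__lt__', '__module__', '__ne__', '__new__', '__reduce__', '__reduce_ex__', '__repr__', '__setattr__', '__sizeof__', '__str__', '__subclasshook__', '__weakref__', 'tip_reach']
scene 
[... 184 characters left out ...]
0681, 0.46813844, 1.11978665]), 'orientation': array([0.48330289, 0.21010633, 0.34297396, 0.77758762])}
top {'K': array([[379.32860598,   0.        , 313.9395892 ],
       [  0.        , 379.32860598, 202.78822009],
       [  0.        ,   0.        ,   1.        ]]), 'origin': array([ 0.37617623, -0.00838535,  1.2339509 ]), 'orientation': array([ 0.73106161,  0.07149663, -0.0706806 , -0.67486399])}
wrist {'K': array([[285.13123131,   0.        , 324.36304478],
       [  0.        , 285.13123131, 200.61359514],
       [  0.        ,   0.        ,   1.        ]]), 'origin': array([0.19220831, 0.54679397, 0.37283081]), 'orientation': array([ 0.83999231, -0.11411297, -0.07064018,  0.52573864])}
```

View pics/scene0.png

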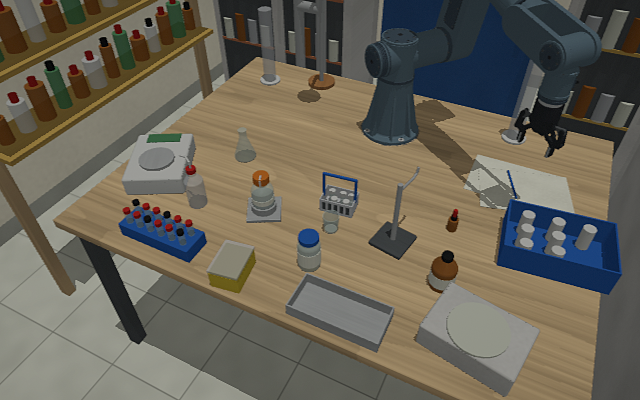

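View pics/top0.png

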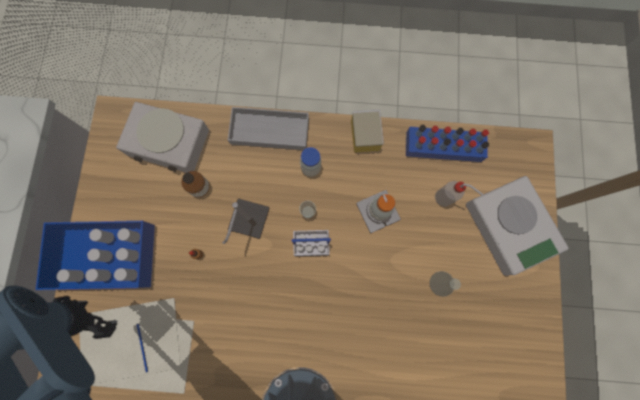

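View pics/wrist0.png

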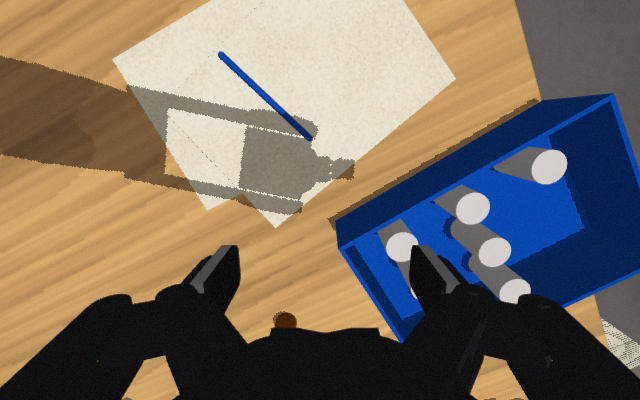

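The pictures show the basket at about (340,193) in scene and (312,243) in top. The stand is at about (394,238) and (248,220), and the bottle at about (262,195) and (380,210). I'll enlarge these regions to measure them.

```bash
cat > h.py <<'E'
import numpy as np, cv2
from scipy.spatial.transform import Rotation as R
from bench import telemetry, viewer, ticket, nets, ctrl
def rot(q): return R.from_quat([q[1],q[2],q[3],q[0]]).as_matrix()
def ray(c,px):
    K=c["K"]; d=np.array([(px[0]-K[0,2])/K[0,0],-(px[1]-K[1,2])/K[1,1],-1]); d=rot(c["orientation"])@d
    return np.array(c["origin"]),d/np.linalg.norm(d)
def proj(c,p):
    q=rot(c["orientation"]).T@(np.array(p)-c["origin"]); K=c["K"]
    return np.array([K[0,0]*q[0]/-q[2]+K[0,2], K[1,1]*-q[1]/-q[2]+K[1,2]])
def tri(*cp):
    A=np.zeros((3,3));b=np.zeros(3);rs=[ray(c,p) for c,p in cp]
    for o,d in rs:
        P=np.eye(3)-np.outer(d,d);A+=P;b+=P@o
    x=np.linalg.solve(A,b)
    return x,[np.linalg.norm((np.eye(3)-np.outer(d,d))@(x-o)) for o,d in rs]
def onz(c,px,z):
    o,d=ray(c,px); return o+d*(z-o[2])/d[2]
E
python3 - <<'E'
import cv2
s=cv2.imread('pics/scene0.png');t=cv2.imread('pics/top0.png')
def crop(im,x0,y0,x1,y1,k,n):
    cv2.imwrite(n,cv2.resize(im[y0:y1,x0:x1],None,fx=k,fy=k,interpolation=cv2.INTER_CUBIC))
crop(s,240,155,440,265,4,'pics/sc1.png')
crop(t,220,185,410,265,4,'pics/tc1.png')
E
```

```text
(no output)
```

View pics/sc1.png

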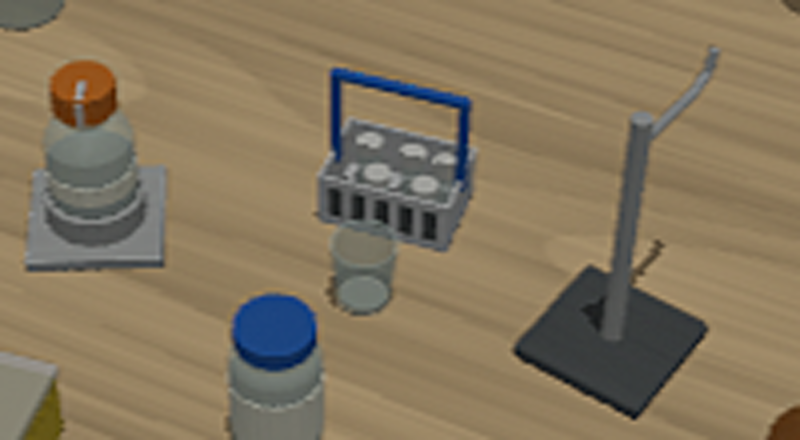

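View pics/tc1.png

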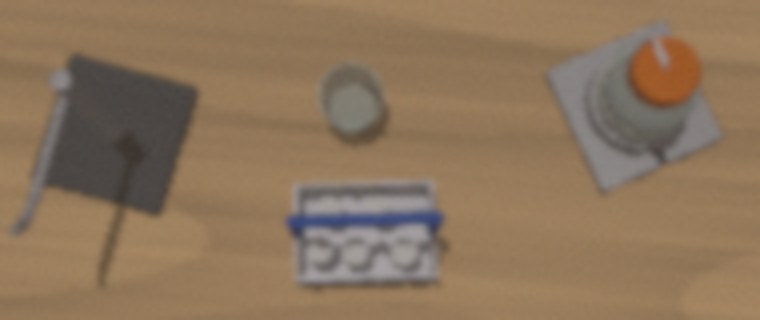

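```bash
python3 - <<'E'
from h import *
np.set_printoptions(precision=4,suppress=True)
S=viewer.get_calibration("scene");T=viewer.get_calibration("top")
def s(x,y): return (240+(x+.5)/4-.5,155+(y+.5)/4-.5)
def t(x,y): return (220+(x+.5)/4-.5,185+(y+.5)/4-.5)
P={}
for n,a,b in [("barL",s(336,74),t(292,222)),("barR",s(467,101),t(440,218)),("posttop",s(642,119),t(60,80)),("tip",s(713,50),t(16,231)),("captop",s(84,77),t(665,70)),("stripe outer",s(80,84),t(656,42)),("foot c",s(96,215),t(634,106))]:
    print(n,*tri((S,a),(T,b)))
for n,p in [("mark",(660,155)),("bc1",(547,75)),("bc2",(664,22)),("bc3",(721,135)),("bc4",(603,192)),("sc1",(75,55)),("sc2",(197,91)),("sc3",(160,214)),("sc4",(47,182))]: print(n,onz(T,t(*p),0.012))
for n,p in [("sc1",(515,350)),("sc2",(592,267)),("sc3",(707,327)),("sc4",(635,415)),("bc",(30,268)),("bc",(163,265)),("bc",(165,170)),("bc",(35,172))]: print(n,onz(S,s(*p),0.012))
for n in ["wash_bottle","amber","beaker","flask","dropper","spare","basket","stand","bottle"]:
    b=nets.boxes_of(n,"top"); 
    if b:
        e=b[0]["extent"]; print(n,b[0]["score"],e,onz(T,((e[0]+e[2])/2,(e[1]+e[3])/2),0.05))
    b=nets.boxes_of(n,"scene"); 
    if b:
        e=b[0]["extent"]; print(n,b[0]["score"],e,onz(S,((e[0]+e[2])/2,(e[1]+e[3])/2),0.05))
E
```

```text
barL [0.5048 0.0106 0.1525] [np.float64(0.04801647259057851), np.float64(0.04801647259057855)]
barR [0.4821 0.0001 0.1141] [np.float64(0.0554358509083018), np.float64(0.05543585090830189)]
posttop [0.5585 0.2155 0.2282] [np.float64(0.001546066078349872), np.float64(0.001546066078349771)]
tip [0.4557 0.2341 0.2201] [np.float64(0.0015193703205904502), np.float64(0.001519370320590497)]
captop [ 0.6149 -0.2056  0.1527] [np.float64(0.0016271608657269906), np.float64(0.0016271608657269295)]
stripe outer [ 0.6329 -0.1967  0.1628] [np.float64(0.0012995827022103553), np.float64(0.0012995827022102952)]
foot c [ 0.6154 -0.2086  0.0042] [np.float64(0.0016266425553433566), np.float64(0.0016266425553433475)]
mark [ 0.5757 -0.2318  0.012 ]
bc1 [ 0.6347 -0.1363  0.012 ]
bc2 [ 0.6873 -0.2305  0.012 ]
bc3 [ 0.5962 -0.2808  0.012 ]
bc4 [ 0.5418 -0.187   0.012 ]
sc1 [0.6202 0.2521 0.012 ]
sc2 [0.5982 0.149  0.012 ]
sc3 [0.4954 0.1683 0.012 ]
sc4 [0.5139 0.2621 0.012 ]
sc1 [0.6076 0.158  0.012 ]
sc2 [0.4998 0.1795 0.012 ]
sc3 [0.5212 0.2807 0.012 ]
sc4 [0.6278 0.2607 0.012 ]
bc [ 0.696  -0.2179  0.012 ]

[... 494 characters left out ...]
8 [235.1, 128.0, 252.9, 163.3] [ 0.4054 -0.4123  0.05  ]
dropper 0.59 [188.7, 250.7, 203.1, 257.8] [0.4263 0.3537 0.05  ]
dropper 0.75 [446.6, 208.2, 457.7, 234.5] [0.4496 0.3654 0.05  ]
spare 0.86 [298.3, 145.2, 322.7, 178.8] [0.7519 0.0245 0.05  ]
spare 0.62 [295.5, 229.8, 321.3, 269.8] [0.7434 0.025  0.05  ]
basket 0.98 [290.9, 232.4, 332.4, 253.7] [ 0.4894 -0.0004  0.05  ]
basket 0.78 [319.0, 170.9, 357.7, 218.4] [0.493  0.0045 0.05  ]
stand 0.79 [222.1, 199.3, 268.5, 244.9] [0.5384 0.2132 0.05  ]
stand 0.63 [366.1, 166.6, 420.0, 257.3] [0.4903 0.1902 0.05  ]
bottle 0.83 [354.9, 193.1, 399.1, 230.5] [ 0.6047 -0.1992  0.05  ]
bottle 0.76 [244.1, 170.8, 279.1, 223.4] [ 0.612 -0.212  0.05 ]
```

```bash
python3 - <<'E'
from h import *
np.set_printoptions(precision=4,suppress=True)
S=viewer.get_calibration("scene");T=viewer.get_calibration("top")
def s(x,y): return (240+(x+.5)/4-.5,155+(y+.5)/4-.5)
def t(x,y): return (220+(x+.5)/4-.5,185+(y+.5)/4-.5)
a,ea=tri((S,s(467,101)),(T,t(292,222))); b,eb=tri((S,s(336,74)),(T,t(440,218)))
print(a,ea,b,eb,(a+b)/2,np.linalg.norm(a-b), np.degrees(np.arctan2(*(a-b)[:2])))
c=onz(T,t(665,70),.152);d=onz(T,t(656,42),.152);print(c,d,np.degrees(np.arctan2(*(d-c)[1::-1])))
o=telemetry.get_obs();print(o["eef_pos"],o["time_s"]);print(rot(o["eef_rot"]))
E
```

```text
[0.4851 0.0575 0.1273] [np.float64(0.002581914400954479), np.float64(0.002581914400954538)] [ 0.4969 -0.0498  0.124 ] [np.float64(0.0028709662951454996), np.float64(0.002870966295145487)] [0.491  0.0039 0.1256] 0.10800897579428972 -6.247923700040366
[ 0.6157 -0.2072  0.152 ] [ 0.6361 -0.1998  0.152 ] 20.041982343545328
[0.252  0.5168 0.2393] 1.05
[[ 0.4384  0.8988 -0.    ]
 [ 0.8988 -0.4384 -0.    ]
 [-0.      0.     -1.    ]]
```

Call:
step_arm(
  plan=[
    [[-0.03,0.03,-0.06],[0,0,8]],
    [[-0.38,0.455,-0.06],[0,0,58]],
    [[-0.38,0.455,-0.06],[0,0,58]],
    [[-0.38,0.455,-0.06],[0,0,58]],
    [[-0.38,0.455,-0.06],[0,0,58]],
  ],
)

```text
time_s: 1.55
eef_pos: [0.3444, 0.3059, 0.2872]
eef_rot: [-0.0, 0.983, 0.185, 0.0]
wrist_force: [0.6, 0.2, -0.1]
opening: 0.998
```

```bash
cat >> h.py <<'E'
np.set_printoptions(precision=4,suppress=True)
def yawR(y):
    y=np.radians(y); c,s=np.cos(y),np.sin(y)
    return np.array([[c,s,0],[s,-c,0],[0,0,-1]])  # tool down, tool x at yaw
def go(p,yaw):
    o=telemetry.get_obs(); M=rot(o["eef_rot"])
    print("t",round(o["time_s"],2),"pos",o["eef_pos"],"yaw",np.degrees(np.arctan2(M[1,0],M[0,0])).round(2),"q",o["q"],"F",o["wrist_force"],"T",o["torque"],"open",round(o["opening"],3))
    print("shift mm",1000*M.T@(np.array(p)-o["eef_pos"]),"turn",np.degrees(R.from_matrix(M.T@yawR(yaw)).as_rotvec()))
E
python3 -c "
from h import *
go([.494,-.024,.30],6.2)"
```

```text
t 1.55 pos [0.3444 0.3059 0.2872] yaw 21.31 q [ 0.4677 -0.1247  1.8227 -0.0001  1.4427  0.0957] F [ 0.5537  0.1682 -0.1359] T [ 0.0489 -0.0681  0.0206] open 0.998
shift mm [ 19.5321 361.6961 -12.7607] turn [-0.0065 -0.0516 15.1126]
```

Call:
step_arm(
  plan=[
    [[0.02,0.36,-0.013],[0,0,15]],
    [[0.02,0.36,-0.013],[0,0,15]],
    [[0.02,0.36,-0.013],[0,0,15]],
    [[0.02,0.36,-0.013],[0,0,15]],
    [[0.02,0.36,-0.013],[0,0,15]],
  ],
)

```text
time_s: 2.05
eef_pos: [0.4493, 0.0787, 0.2964]
eef_rot: [0.0, 0.998, 0.058, 0.001]
wrist_force: [0.3, 1.4, -0.8]
opening: 1.004
```

```bash
python3 -c "
from h import *
go([.494,-.024,.30],6.2)"
```

```text
t 2.05 pos [0.4493 0.0787 0.2964] yaw 6.62 q [-0.0879 -0.1423  1.8199  0.0002  1.4628 -0.2034] F [ 0.3069  1.3503 -0.7675] T [ 0.0165 -0.0085  0.0282] open 1.004
shift mm [ 32.5401 107.1659  -3.5377] turn [ 0.0042 -0.0695  0.4158]
```

Call:
step_arm(
  plan=[
    [[0.016,0.05,-0.002],[0,0,0]],
    [[0.025,0.08,-0.003],[0,0,0]],
    [[0.03,0.095,-0.003],[0,0,0]],
    [[0.03,0.095,-0.003],[0,0,0]],
  ],
)

```text
time_s: 2.45
eef_pos: [0.49, -0.0117, 0.2987]
eef_rot: [-0.0, 0.998, 0.056, -0.0]
wrist_force: [0.9, 0.7, -1.0]
opening: 0.999
```

```bash
python3 -c "
from h import *
c=viewer.get_calibration('wrist')
im=viewer.camera('wrist');cv2.imwrite('pics/w1.png',im[:,:,::-1])
print(c['origin'],c['orientation']); np.savez('w1.npz',o=c['origin'],q=c['orientation'])
go([.494,-.024,.117],6.2)
for p in [(.485,.0575,.128),(.497,-.05,.128),(.4557,.2341,.22)]: print(proj(c,p))
"
```

```text
[0.4835 0.056  0.433 ] [ 0.9893 -0.1342 -0.0072  0.0565]
t 2.5 pos [ 0.4895 -0.0103  0.2986] yaw 6.54 q [-0.2644 -0.0608  1.7412  0.0005  1.4622 -0.3786] F [ 0.0034  0.6185 -0.1963] T [ 0.0147 -0.0047  0.0579] open 1.001
shift mm [  3.0951  14.2756 181.6072] turn [-0.0459  0.0437  0.3415]
[326.217  120.5025]
[325.7823 219.8416]
[ 311.3084 -216.685 ]
```

View pics/w1.png

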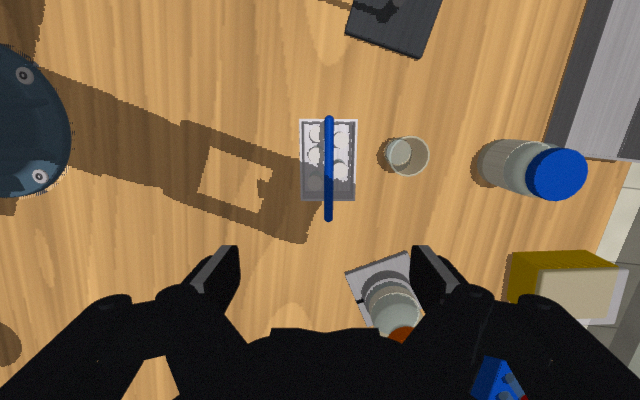

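The wrist picture shows the blue bar running upright from (329,116) to (328,220), about 2 to 3 mm from the predicted position. The basket mid is therefore about (0.493, 0.006). The bar lies between the fingers at columns 240–415. Next I descend on it.

Call:
step_arm(
  plan=[
    [[0.006,0.0125,0.05],[0,0,0]],
    [[0.006,0.0125,0.1],[0,0,0]],
    [[0.006,0.0125,0.14],[0,0,0]],
    [[0.006,0.0125,0.165],[0,0,0]],
    [[0.006,0.0125,0.183],[0,0,0]],
  ],
)

```text
time_s: 3.0
eef_pos: [0.495, -0.0195, 0.1136]
eef_rot: [-0.001, 0.998, 0.059, -0.002]
wrist_force: [-0.3, -0.5, 0.0]
opening: 1.001
```

Call:
step_arm(
  plan=[
    [[0,0,0],[0,0,0]],
    [[0,0,0],[0,0,0]],
    [[0,0,0],[0,0,0]],
    [[0,0,0],[0,0,0]],
    [[0,0,0],[0,0,0]],
  ],
  fingers=0,
)

```text
time_s: 3.5
eef_pos: [0.4976, -0.022, 0.117]
eef_rot: [0.0, 0.998, 0.058, 0.001]
wrist_force: [-1.3, -0.0, 0.7]
opening: 0.144
```

```bash
python3 -c "
from h import *
im=viewer.camera('wrist');cv2.imwrite('pics/w2.png',im[:,:,::-1])
go([.4965,-.022,.24],6.2)
"
```

```text
t 3.55 pos [ 0.4974 -0.0221  0.1169] yaw 6.63 q [-0.2831  0.1605  1.9016 -0.0002  1.0782 -0.3986] F [-2.1713  0.2146  6.1727] T [ 0.0585  0.2591 -0.0356] open 0.094
shift mm [  -0.7326   -0.1013 -123.0547] turn [ 0.0385 -0.0627  0.4254]
```

View pics/w2.png

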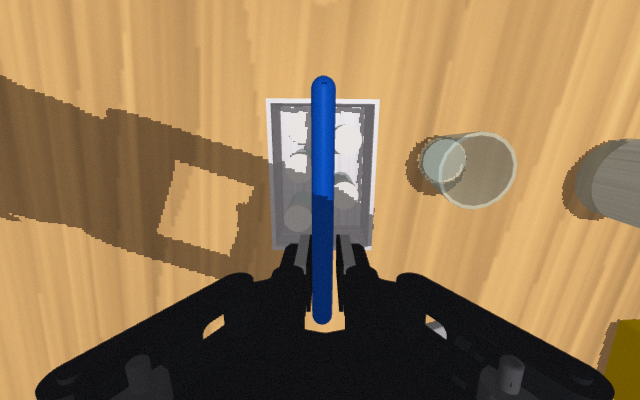

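The bar is gripped in the pads, running from (323,78) to (322,322) with the pads at rows 240–310. I'll lift slowly.

Call:
step_arm(
  plan=[
    [[0,0,-0.01],[0,0,0]],
    [[0,0,-0.025],[0,0,0]],
    [[0,0,-0.05],[0,0,0]],
    [[0,0,-0.085],[0,0,0]],
    [[0,0,-0.12],[0,0,0]],
  ],
)

```text
time_s: 4.05
eef_pos: [0.4962, -0.0218, 0.2369]
eef_rot: [-0.0, 0.998, 0.058, -0.001]
wrist_force: [0.0, -0.2, -2.5]
opening: 0.091
```

```bash
python3 -c "
from h import *
c=viewer.get_calibration('wrist')
im=viewer.camera('wrist');cv2.imwrite('pics/w3.png',im[:,:,::-1])
np.savez('w3.npz',o=c['origin'],q=c['orientation'])
im=viewer.camera('scene');cv2.imwrite('pics/s3.png',cv2.resize(im[100:290,230:470],None,fx=3,fy=3)[:,:,::-1])
M=rot(telemetry.get_obs()['eef_rot']); p=telemetry.get_obs()['eef_pos']
print('bar mid/ends in tool if offset 28:')
for y in (-28-53,-28,-28+53): print(y,proj(c,p+M@np.array([0,y/1000,-.011])))
go([.40,-.022,.24],6.2)
"
```

```text
bar mid/ends in tool if offset 28:
-81 [330.1857  90.8199]
-28 [329.4017 219.225 ]
25 [328.7741 322.0079]
t 4.15 pos [ 0.4998 -0.0227  0.2417] yaw 6.62 q [-0.2832  0.0027  1.795   0.0001  1.3342 -0.3987] F [ 1.672  -0.7159 -2.383 ] T [-0.1449 -0.1698 -0.0138] open 0.093
shift mm [-99.0711 -12.2305   0.7259] turn [ 0.209  -0.5144  0.419 ]
```

View pics/w3.png

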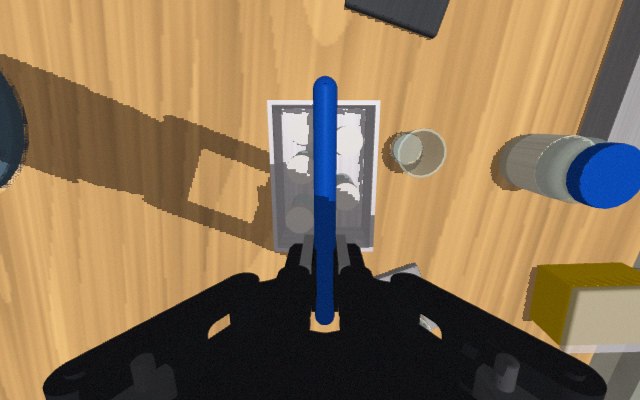

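View pics/s3.png

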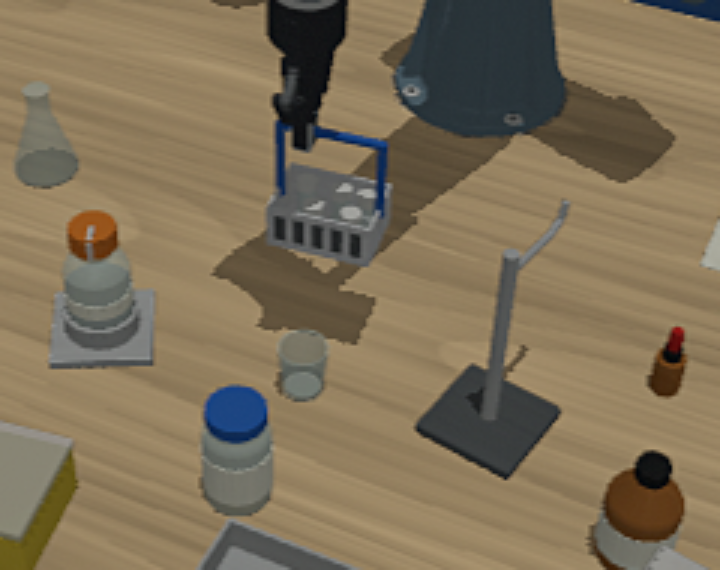

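The basket hangs level in the grip. In the wrist view the bar ends at about (325,76) and (325,325), which matches a 29 mm offset. Next I go to the pre-hook waypoint, keeping back from the tip.

```bash
python3 -c "
from h import *
go([.40,.09,.242],-2)
"
```

```text
t 4.15 pos [ 0.4998 -0.0227  0.2417] yaw 6.62 q [-0.2832  0.0027  1.795   0.0001  1.3342 -0.3987] F [ 1.672  -0.7159 -2.383 ] T [-0.1449 -0.1698 -0.0138] open 0.093
shift mm [ -86.1421 -123.4761   -1.5679] turn [ 0.1719 -0.5285  8.6189]
```

Call:
step_arm(
  plan=[
    [[-0.02,-0.01,0],[0,0,1]],
    [[-0.045,-0.03,0],[0,0,3]],
    [[-0.07,-0.06,0],[0,0,5]],
    [[-0.085,-0.095,0],[0,0,7]],
    [[-0.09,-0.125,0],[0,0,8.5]],
  ],
)

```text
time_s: 4.65
eef_pos: [0.3906, 0.0929, 0.2348]
eef_rot: [-0.0, 1.0, -0.018, -0.001]
wrist_force: [0.9, 0.4, -3.4]
opening: 0.092
```

```bash
python3 -c "
from h import *
go([.397,.214,.242],-10.3)
"
```

```text
t 4.65 pos [0.3906 0.0929 0.2348] yaw -2.01 q [-0.0645 -0.2288  2.017   0.0002  1.3556 -0.0295] F [ 0.8663  0.3633 -3.4305] T [-0.1282 -0.0494 -0.0197] open 0.092
shift mm [   2.096  -121.2702   -7.1949] turn [-0.0044  0.1326  8.2929]
```

Call:
step_arm(
  plan=[
    [[0,-0.03,-0.002],[0,0,2]],
    [[0,-0.06,-0.003],[0,0,4]],
    [[0,-0.09,-0.003],[0,0,6.5]],
    [[0.001,-0.118,-0.003],[0,0,8.3]],
    [[0.001,-0.118,-0.003],[0,0,8.3]],
  ],
)

```text
time_s: 5.15
eef_pos: [0.3971, 0.2122, 0.238]
eef_rot: [-0.0, 0.996, -0.088, -0.001]
wrist_force: [0.6, -0.7, -2.7]
opening: 0.092
```

```bash
python3 -c "
from h import *
for n in ['wrist','scene','top']:
    c=viewer.get_calibration(n)
    im=viewer.camera(n);cv2.imwrite('pics/%s4.png'%n,im[:,:,::-1])
    print(n,'tip',proj(c,(.4557,.2341,.22)),'seat',proj(c,(.4815,.2295,.199)))
    if n=='wrist': np.savez('w4.npz',o=c['origin'],q=c['orientation'])
t=cv2.imread('pics/top4.png');s=cv2.imread('pics/scene4.png')
cv2.imwrite('pics/c4.png',np.vstack([cv2.resize(s[120:260,300:480],None,fx=4,fy=4)[:,:720][:300],cv2.resize(t[185:260,190:370],None,fx=4,fy=4)]))
go([.4778,.2007,.240],-10.3)
"
```

```text
wrist tip [420.9186 191.053 ] seat [452.2584 183.2577]
scene tip [417.3419 167.2152] seat [412.0594 177.5134]
top tip [223.0543 242.5113] seat [227.6762 233.981 ]
t 5.3 pos [0.3973 0.2094 0.238 ] yaw -10.13 q [ 0.22   -0.1089  1.9087 -0.0005  1.3438  0.3969] F [-0.7395 -0.0241 -3.2767] T [-0.1291  0.0108  0.0654] open 0.095
shift mm [80.7737 -5.5862 -2.0992] turn [0.0674 0.0939 0.1699]
```

View pics/wrist4.png

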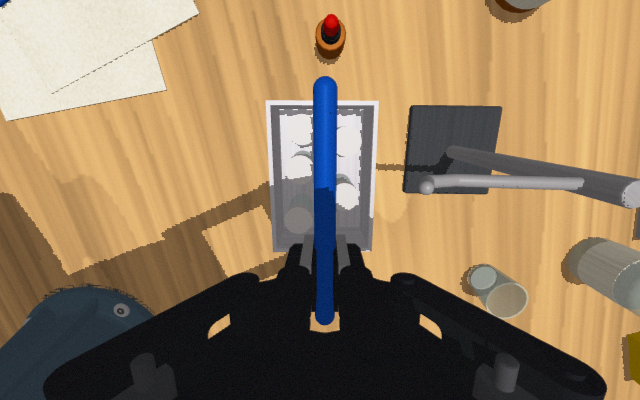

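View pics/c4.png

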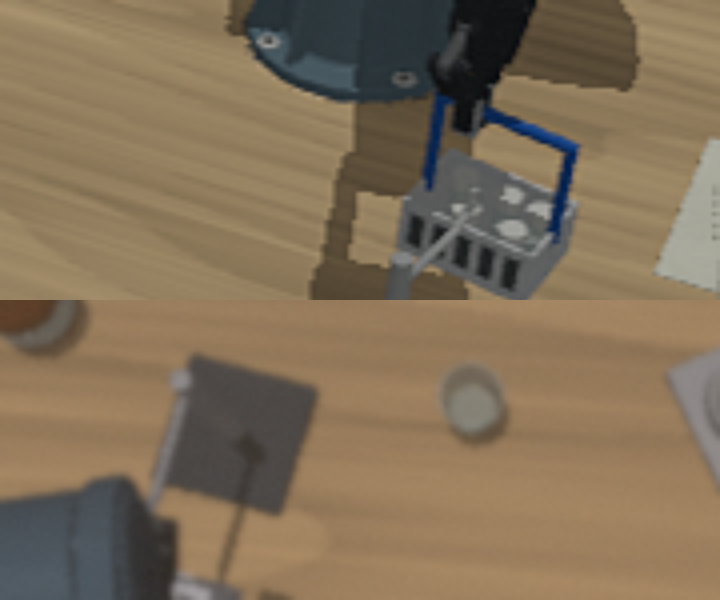

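```bash
python3 -c "
from h import *
f=np.load('w4.npz');c=viewer.get_calibration('wrist');c['origin']=f['o'];c['orientation']=f['q']
o=telemetry.get_obs();M=rot(o['eef_rot'])
b=onz(c,(325,219),.249);t=onz(c,(427,187),.222);e1=onz(c,(325,82),.249);e2=onz(c,(325,318),.249);pt=onz(c,(632,195),.232);r=onz(c,(580,183),.2)
L=lambda p:1000*M.T@(p-o['eef_pos'])
for p in (b,t,e1,e2,(e1+e2)/2,pt,r): print(p,L(p))
"
```

```text
[0.4028 0.2371 0.249 ] [  0.5127 -28.2277 -10.994 ]
[0.4585 0.2364 0.222 ] [ 55.5517 -37.3354  15.905 ]
[0.4129 0.2945 0.249 ] [  0.3218 -86.4998 -11.0621]
[0.3936 0.185  0.249 ] [  0.6863  24.7277 -10.9322]
[0.4032 0.2397 0.249 ] [  0.504  -30.8861 -10.9971]
[0.5572 0.2172 0.232 ] [156.0349 -35.7533   5.7419]
[0.5584 0.2164 0.2   ] [157.4448 -35.2597  37.7402]
```

In the wrist view the hook tip is at (427,187) and the rod runs level along the tool's x. Relative to the bar middle, the seat is +81 mm in x and −6.5 mm in y. Moving over the hook now.

Call:
step_arm(
  plan=[
    [[0.012,-0.003,-0.002],[0,0,0]],
    [[0.032,-0.006,-0.002],[0,0,0]],
    [[0.055,-0.0065,-0.002],[0,0,0]],
    [[0.073,-0.0065,-0.002],[0,0,0]],
    [[0.081,-0.0065,-0.002],[0,0,0]],
  ],
)

```text
time_s: 5.8
eef_pos: [0.4812, 0.2004, 0.241]
eef_rot: [0.0, 0.996, -0.09, 0.0]
wrist_force: [-0.6, 0.1, -3.3]
opening: 0.095
```

Call:
step_arm(
  plan=[
    [[0,0,0],[0,0,0]],
    [[0,0,0.005],[0,0,0]],
    [[0,0,0.012],[0,0,0]],
    [[0,0,0.02],[0,0,0]],
  ],
)

```text
time_s: 6.2
eef_pos: [0.4782, 0.202, 0.2203]
eef_rot: [-0.0, 0.996, -0.088, -0.0]
wrist_force: [-0.0, 0.9, -3.8]
opening: 0.093
```

```bash
python3 -c "
from h import *
for n in ['wrist','scene']:
    im=viewer.camera(n);cv2.imwrite('pics/%s5.png'%n,im[:,:,::-1])
s=cv2.imread('pics/scene5.png')
cv2.imwrite('pics/c5.png',cv2.resize(s[120:260,330:480],None,fx=4,fy=4))
go([.4778,.2007,.197],-10.3)
"
```

```text
t 6.3 pos [0.4774 0.2018 0.2191] yaw -10.15 q [ 0.1707  0.0753  1.7669 -0.      1.3024  0.3478] F [-0.6994  0.4484 -2.941 ] T [-0.1187  0.0026 -0.0041] open 0.092
shift mm [ 0.6504  1.0186 22.143 ] turn [0.061  0.166  0.1504]
```

View pics/wrist5.png

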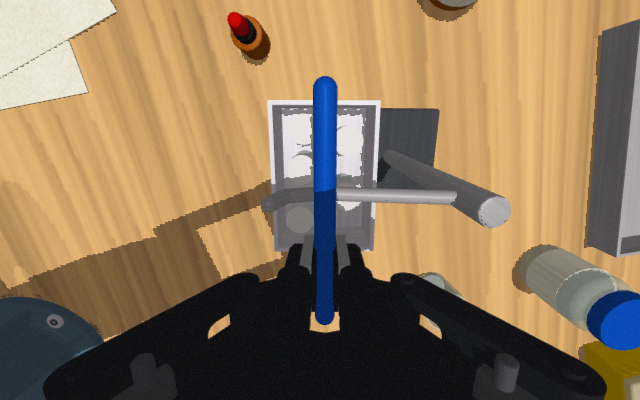

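View pics/c5.png

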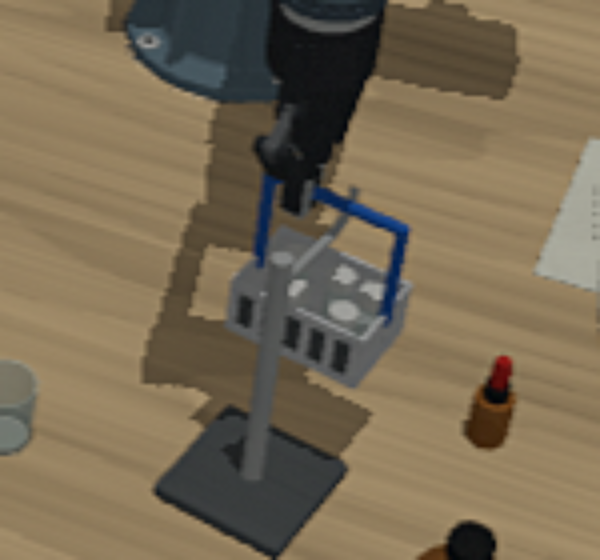

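The rod passes under the bar at (325,195), with the tip at (272,203) on the near side, so it is correctly placed. I'll lower it slowly.

Call:
step_arm(
  plan=[
    [[0,0,0.006],[0,0,0]],
    [[0,0,0.011],[0,0,0]],
    [[0,0,0.015],[0,0,0]],
    [[0,0,0.018],[0,0,0]],
    [[0,0,0.02],[0,0,0]],
  ],
)

```text
time_s: 6.8
eef_pos: [0.4788, 0.2018, 0.2006]
eef_rot: [0.0, 0.996, -0.089, -0.0]
wrist_force: [0.0, -0.2, -3.3]
opening: 0.091
```

Call:
step_arm(
  plan=[
    [[0,0,0.001],[0,0,0]],
    [[0,0,0.002],[0,0,0]],
  ],
)

```text
time_s: 7.0
eef_pos: [0.479, 0.2018, 0.199]
eef_rot: [-0.0, 0.996, -0.089, 0.0]
wrist_force: [0.4, -0.1, -3.1]
opening: 0.09
```

Call:
step_arm(
  plan=[
    [[0,0,0.0015],[0,0,0]],
    [[0,0,0.003],[0,0,0]],
    [[0,0,0.003],[0,0,0]],
  ],
)

```text
time_s: 7.3
eef_pos: [0.4792, 0.2018, 0.1963]
eef_rot: [-0.0, 0.996, -0.089, 0.0]
wrist_force: [0.2, 0.4, 0.5]
opening: 0.092
```

Call:
step_arm(
  plan=[
    [[0,0,0.0015],[0,0,0]],
    [[0,0,0.003],[0,0,0]],
    [[0,0,0.003],[0,0,0]],
  ],
)

```text
time_s: 7.6
eef_pos: [0.4796, 0.2017, 0.1947]
eef_rot: [0.0, 0.996, -0.089, 0.001]
wrist_force: [-4.6, -3.5, 10.8]
opening: 0.094
```

Call:
step_arm(
  plan=[
    [[0,0,-0.0025],[0,0,0]],
    [[0,0,-0.0025],[0,0,0]],
  ],
)

```text
time_s: 7.8
eef_pos: [0.4793, 0.2018, 0.1961]
eef_rot: [-0.0, 0.996, -0.089, 0.001]
wrist_force: [-0.5, -1.4, 2.4]
opening: 0.092
```

Call:
step_arm(
  plan=[
    [[0,0,0],[0,0,0]],
    [[0,0,0],[0,0,0]],
    [[0,0,0],[0,0,0]],
    [[0,0,0],[0,0,0]],
  ],
  fingers=50,
)

```text
time_s: 8.2
eef_pos: [0.4788, 0.2019, 0.1952]
eef_rot: [0.0, 0.996, -0.089, -0.0]
wrist_force: [-0.3, -0.7, 0.3]
opening: 0.5
```

```bash
python3 -c "
from h import *
for n in ['wrist','scene']:
    im=viewer.camera(n);cv2.imwrite('pics/%s6.png'%n,im[:,:,::-1])
s=cv2.imread('pics/scene6.png')
cv2.imwrite('pics/c6.png',cv2.resize(s[120:260,330:480],None,fx=4,fy=4))
go([.4778,.2007,.30],-10.3)
"
```

```text
t 8.3 pos [0.4789 0.2019 0.1953] yaw -10.18 q [0.1702 0.1023 1.7887 0.0001 1.2507 0.3479] F [ 0.4429 -0.2471  0.7449] T [0.0146 0.0165 0.0344] open 0.503
shift mm [  -0.8656    1.3363 -104.7093] turn [0.0002 0.0098 0.1219]
```

View pics/wrist6.png

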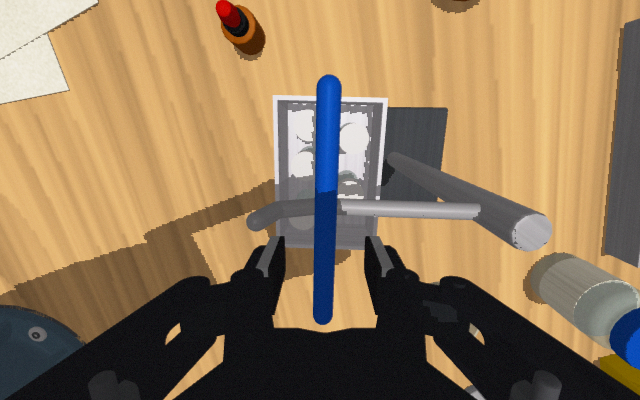

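View pics/c6.png

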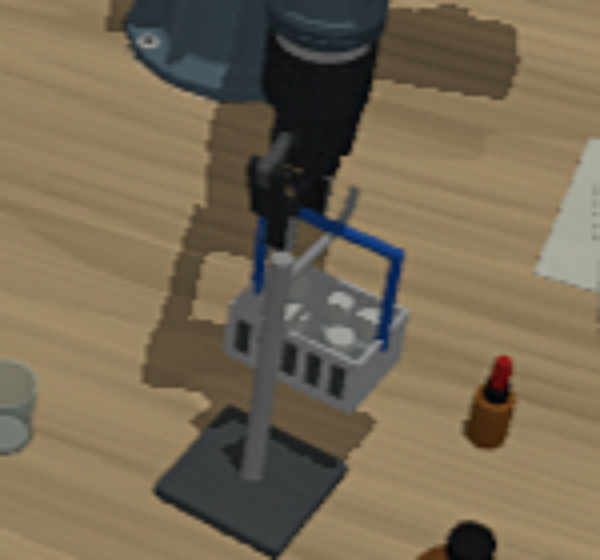

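The basket hangs on the hook and the open pads stand clear on both sides of the bar. I'll lift straight off and check.

Call:
step_arm(
  plan=[
    [[0,0,-0.01],[0,0,0]],
    [[0,0,-0.03],[0,0,0]],
    [[0,0,-0.06],[0,0,0]],
    [[0,0,-0.1],[0,0,0]],
    [[0,0,-0.115],[0,0,0]],
  ],
)

```text
time_s: 8.8
eef_pos: [0.4805, 0.2022, 0.3155]
eef_rot: [-0.001, 0.996, -0.089, 0.003]
wrist_force: [1.5, -0.9, -0.1]
opening: 0.496
```

```bash
python3 -c "
from h import *
for n in ['wrist','scene','top']:
    im=viewer.camera(n);cv2.imwrite('pics/%s7.png'%n,im[:,:,::-1])
s=cv2.imread('pics/scene7.png');t=cv2.imread('pics/top7.png')
cv2.imwrite('pics/c7.png',cv2.resize(s[120:260,330:480],None,fx=4,fy=4))
cv2.imwrite('pics/t7.png',cv2.resize(t[170:240,350:450],None,fx=7,fy=7,interpolation=2))
go([.615,-.207,.26],69)
"
```

```text
t 8.95 pos [0.4793 0.2019 0.3113] yaw -10.18 q [ 0.1702  0.0014  1.6554 -0.      1.4824  0.3479] F [-0.063   0.4431 -1.137 ] T [-0.0265  0.0338 -0.0034] open 0.502
shift mm [205.6861 378.5467  51.4643] turn [  0.0493  -0.1363 -79.1776]
```

View pics/wrist7.png

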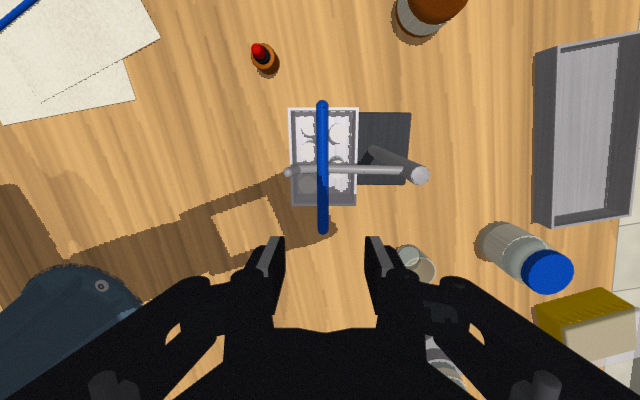

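View pics/c7.png

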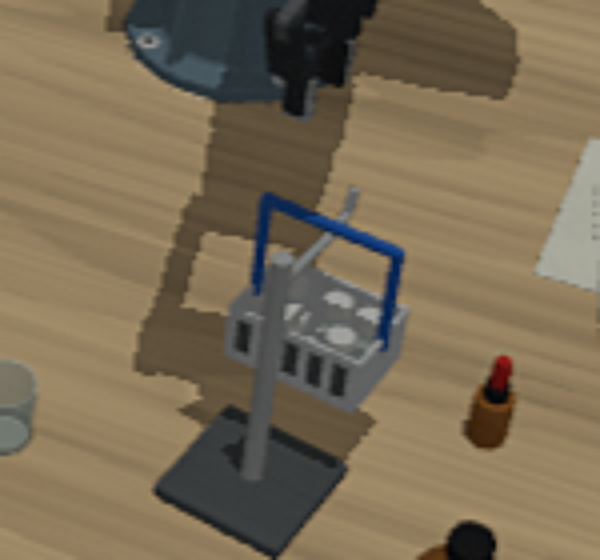

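View pics/t7.png

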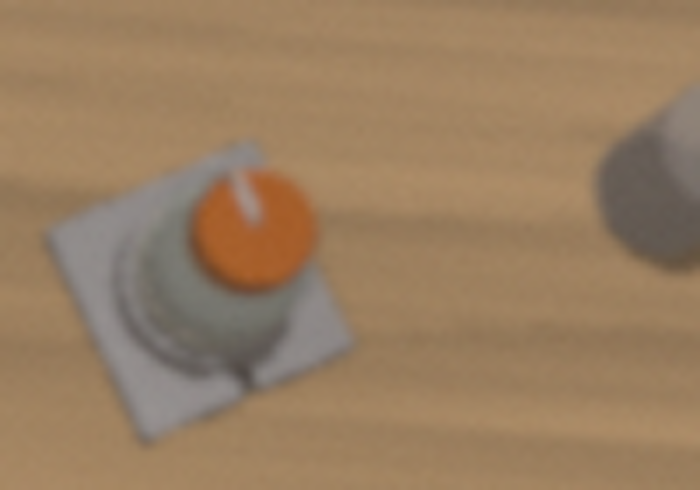

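The basket hangs alone by the middle of its bar, with the hook rod crossing at (322,170) on a bar spanning rows 100–234, and it is level. In top view, the cap's stripe runs from (255,220) to (238,175) in the crop, facing away from the mark. Next I go above the cap.

Call:
step_arm(
  plan=[
    [[0.02,0.04,0],[0,0,-8]],
    [[0.206,0.378,0],[0,0,-79]],
    [[0.206,0.378,0],[0,0,-79]],
    [[0.206,0.378,0],[0,0,-79]],
    [[0.206,0.378,0],[0,0,-79]],
  ],
  fingers=100,
)

```text
time_s: 9.45
eef_pos: [0.5497, -0.0155, 0.3079]
eef_rot: [-0.001, 0.967, 0.255, -0.002]
wrist_force: [0.3, 0.1, 0.1]
opening: 1.001
```

```bash
python3 -c "
from h import *
go([.615,-.207,.27],69)
"
```

```text
t 9.45 pos [ 0.5497 -0.0155  0.3079] yaw 29.6 q [-0.2442  0.077   1.5841  0.0002  1.4844 -0.7608] F [0.2564 0.0521 0.062 ] T [-0.022   0.0032  0.0354] open 1.001
shift mm [-37.7261 198.8425  37.4037] turn [ -0.2083   0.0938 -39.4014]
```

Call:
step_arm(
  plan=[
    [[-0.038,0.195,0.037],[0,0,-39]],
    [[-0.038,0.195,0.037],[0,0,-39]],
    [[-0.038,0.195,0.037],[0,0,-39]],
    [[-0.038,0.195,0.037],[0,0,-39]],
    [[-0.038,0.195,0.037],[0,0,-39]],
  ],
)

```text
time_s: 9.95
eef_pos: [0.6113, -0.2079, 0.2677]
eef_rot: [-0.003, 0.828, 0.561, -0.002]
wrist_force: [-0.5, 0.9, -1.1]
opening: 0.999
```

Call:
step_arm(
  plan=[
    [[0,0,0],[0,0,0]],
    [[0,0,0],[0,0,0]],
  ],
)

```text
time_s: 10.15
eef_pos: [0.6118, -0.2021, 0.2716]
eef_rot: [-0.001, 0.828, 0.56, -0.001]
wrist_force: [0.0, -0.2, -0.3]
opening: 1.0
```

```bash
python3 -c "
from h import *
c=viewer.get_calibration('wrist');np.savez('w8.npz',o=c['origin'],q=c['orientation'])
im=viewer.camera('wrist');cv2.imwrite('pics/wrist8.png',im[:,:,::-1])
print(proj(c,(.615,-.207,.152)))
go([.615,-.207,.14],69)
"
```

```text
[319.3802 202.5048]
t 10.2 pos [ 0.6121 -0.2017  0.2724] yaw 68.18 q [-0.5022  0.3106  1.382   0.0002  1.451  -1.6921] F [ 0.3614 -0.5029  0.8006] T [ 0.0078 -0.0292  0.0423] open 0.999
shift mm [ -3.9541   4.902  132.3775] turn [-0.1074 -0.0271 -0.8241]
```

View pics/wrist8.png

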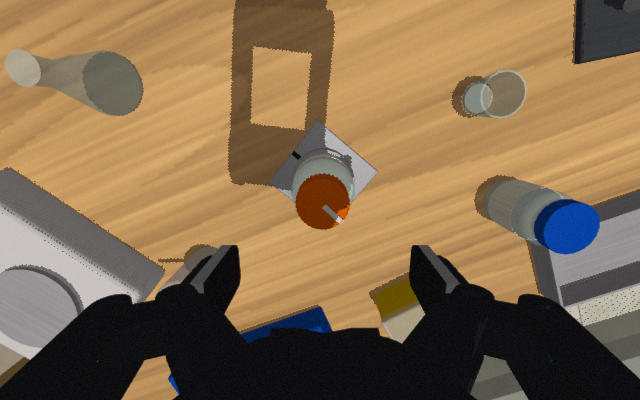

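```bash
python3 -c "
from h import *
f=np.load('w8.npz');c=viewer.get_calibration('wrist');c['origin']=f['o'];c['orientation']=f['q']
T=viewer.get_calibration('top');S=viewer.get_calibration('scene')
t=lambda x,y:(220+(x+.5)/4-.5,185+(y+.5)/4-.5); s=lambda x,y:(240+(x+.5)/4-.5,155+(y+.5)/4-.5)
print(onz(c,(322,201),.152), tri((c,(322,201)),(T,t(665,70)),(S,s(84,77))))
a=onz(c,(322,201),.152);b=onz(c,(342,220),.152);print('stripe',np.degrees(np.arctan2(*(b-a)[1::-1])))
m=onz(c,(296,155),.012);print('mark',m, np.degrees(np.arctan2(*(m-a)[1::-1])))
go([.6165,-.2065,.132],69)
"
```

```text
[ 0.6146 -0.2042  0.152 ] (array([ 0.6147, -0.2051,  0.1528]), [np.float64(0.0009847658745905268), np.float64(0.0021203442485210784), np.float64(0.0011390951231422645)])
stripe 23.547588595428582
mark [ 0.5758 -0.2281  0.012 ] -148.30092134691935
t 10.2 pos [ 0.6121 -0.2017  0.2724] yaw 68.18 q [-0.5022  0.3106  1.382   0.0002  1.451  -1.6921] F [ 0.3614 -0.5029  0.8006] T [ 0.0078 -0.0292  0.0423] open 0.999
shift mm [ -2.936    6.1237 140.3757] turn [-0.1074 -0.0271 -0.8241]
```

In the wrist view the cap top is centred at (322,201), with the stripe pointing to (342,220) and the mark at (296,155). That makes the cap about 172° (3.0 rad) loose, centred at (0.6147, −0.205) with its top at 0.153. Descending to grip it.

Call:
step_arm(
  plan=[
    [[-0.002,0.0036,0.045],[0,0,0]],
    [[-0.002,0.0036,0.085],[0,0,0]],
    [[-0.002,0.0036,0.115],[0,0,0]],
    [[-0.002,0.0036,0.132],[0,0,0]],
    [[-0.002,0.0036,0.14],[0,0,0]],
  ],
)

```text
time_s: 10.7
eef_pos: [0.6146, -0.2045, 0.132]
eef_rot: [-0.001, 0.828, 0.561, -0.0]
wrist_force: [-1.2, 0.0, -0.4]
opening: 0.997
```

Call:
step_arm(
  plan=[
    [[0,0,0],[0,0,0]],
    [[0,0,0],[0,0,0]],
  ],
)

```text
time_s: 10.9
eef_pos: [0.6164, -0.2063, 0.1354]
eef_rot: [0.001, 0.828, 0.561, 0.001]
wrist_force: [0.6, 0.5, -0.2]
opening: 1.001
```

```bash
python3 -c "
from h import *
im=viewer.camera('wrist');cv2.imwrite('pics/wrist9.png',im[:,:,::-1])
go([.6147,-.205,.132],69)
"
```

```text
t 10.95 pos [ 0.6165 -0.2065  0.1357] yaw 68.25 q [-0.5054  0.4428  1.4913  0.      1.2039 -1.6966] F [-0.9359 -0.3651 -0.0359] T [ 0.0098  0.0033 -0.0255] open 1.003
shift mm [ 0.7082 -2.2259  3.6724] turn [ 0.2016  0.0262 -0.7493]
```

View pics/wrist9.png

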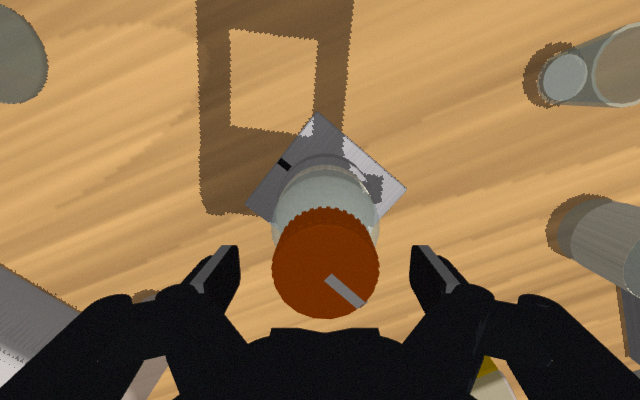

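The cap is centred between the fingers at (326,264). I'll make a small correction and then close.

Call:
step_arm(
  plan=[
    [[0.0005,-0.002,0.004],[0,0,0]],
    [[0.0005,-0.002,0.004],[0,0,0]],
  ],
)

```text
time_s: 11.15
eef_pos: [0.6136, -0.2048, 0.1299]
eef_rot: [0.0, 0.828, 0.561, 0.0]
wrist_force: [0.1, 0.1, 0.3]
opening: 0.995
```

Call:
step_arm(
  plan=[
    [[0,0,0],[0,0,0]],
    [[0,0,0],[0,0,0]],
    [[0,0,0],[0,0,0]],
    [[0,0,0],[0,0,0]],
    [[0,0,0],[0,0,0]],
  ],
  fingers=0,
)

```text
time_s: 11.65
eef_pos: [0.6137, -0.2049, 0.1299]
eef_rot: [0.0, 0.828, 0.561, 0.0]
wrist_force: [-0.9, 1.0, 4.3]
opening: 0.57
```

```bash
python3 -c "
from h import *
im=viewer.camera('wrist');cv2.imwrite('pics/wrist10.png',im[:,:,::-1])
go([.6147,-.205,.132],69)
"
```

```text
t 11.7 pos [ 0.6137 -0.2049  0.1299] yaw 68.25 q [-0.5053  0.4452  1.5009 -0.0001  1.1952 -1.6965] F [-2.0858  0.7384  4.1048] T [ 0.0846  0.2536 -0.0154] open 0.566
shift mm [ 0.2512  0.9851 -2.1196] turn [ 0.0209  0.0057 -0.7481]
```

View pics/wrist10.png

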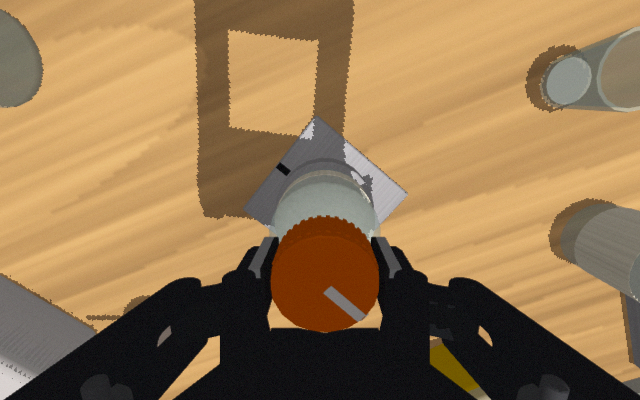

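The cap is gripped at 0.57 opening. Now I turn it clockwise (+ about tool z).

Call:
step_arm(
  plan=[
    [[0,0,0.0001],[0,0,4]],
    [[0,0,0.0002],[0,0,12]],
    [[0,0,0.0003],[0,0,20]],
    [[0,0,0.0004],[0,0,28]],
    [[0,0,0.0004],[0,0,36]],
  ],
)

```text
time_s: 12.2
eef_pos: [0.615, -0.2033, 0.1296]
eef_rot: [-0.0, 0.961, 0.275, 0.002]
wrist_force: [5.0, 5.9, 2.0]
opening: 0.568
```

```bash
python3 -c "
from h import *
im=viewer.camera('wrist');cv2.imwrite('pics/wrist11.png',im[:,:,::-1])
go([.6137,-.2049,.1297],69)
"
```

```text
t 12.25 pos [ 0.615  -0.2033  0.1295] yaw 31.51 q [-0.5037  0.4459  1.5007  0.0033  1.1932 -1.0549] F [3.3065 5.2204 3.2143] T [ 0.8125 -0.5218 -0.0597] open 0.566
shift mm [-1.9276  0.6714 -0.1968] turn [  0.0702  -0.1939 -37.4858]
```

View pics/wrist11.png

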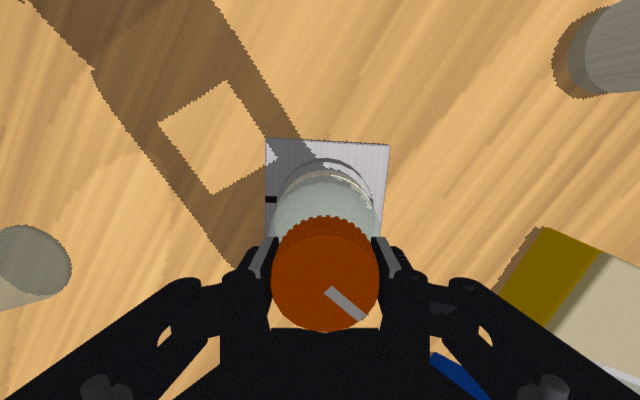

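The stripe keeps its place in the gripper view at (345,303), so the cap is turning with the fingers. Continuing.

Call:
step_arm(
  plan=[
    [[0,0,0.0001],[0,0,8]],
    [[0,0,0.0002],[0,0,16]],
    [[0,0,0.0003],[0,0,24]],
    [[0,0,0.0004],[0,0,32]],
    [[0,0,0.0004],[0,0,40]],
  ],
)

```text
time_s: 12.75
eef_pos: [0.6171, -0.2029, 0.1293]
eef_rot: [-0.001, 0.998, -0.07, 0.004]
wrist_force: [15.1, 6.8, -3.2]
opening: 0.57
```

Call:
step_arm(
  plan=[
    [[0,0,0.0001],[0,0,8]],
    [[0,0,0.0002],[0,0,16]],
    [[0,0,0.0003],[0,0,24]],
    [[0,0,0.0004],[0,0,32]],
    [[0,0,0.0004],[0,0,40]],
  ],
)

```text
time_s: 13.25
eef_pos: [0.6191, -0.2039, 0.129]
eef_rot: [-0.002, 0.913, -0.407, 0.006]
wrist_force: [22.7, 2.3, -9.7]
opening: 0.567
```

```bash
python3 -c "
from h import *
go([.6137,-.2049,.1297],68.25)
"
```

```text
t 13.25 pos [ 0.6191 -0.2039  0.129 ] yaw -48.04 q [-0.5026  0.4484  1.4982  0.0061  1.1834  0.3336] F [22.719   2.2518 -9.6508] T [ 0.4062 -3.4714  0.1338] open 0.567
shift mm [-2.8968  4.7082 -0.7229] turn [   0.1993   -0.8612 -116.2897]
```

A lateral force has built up to 23 N because the cap sits about 3.2 mm off the tool axis along the pads. The drift fits d·(Y0−Y1) exactly. I'll shift to relax it and turn about the cap's true centre from here.

Call:
step_arm(
  plan=[
    [[0.0029,-0.0047,0],[0,0,0]],
    [[0.0033,-0.0047,0.0001],[0,0,8]],
    [[0.0038,-0.0046,0.0002],[0,0,16]],
    [[0.0042,-0.0044,0.0003],[0,0,24]],
    [[0.0046,-0.0042,0.0004],[0,0,32]],
  ],
)

```text
time_s: 13.75
eef_pos: [0.6204, -0.2056, 0.1283]
eef_rot: [-0.0, 0.766, -0.643, 0.001]
wrist_force: [0.4, -0.5, 2.5]
opening: 0.567
```

```bash
python3 -c "
from h import *
im=viewer.camera('wrist');cv2.imwrite('pics/wrist12.png',im[:,:,::-1])
go([.6167,-.2061,.1285],68.25)
"
```

```text
t 13.8 pos [ 0.6204 -0.2056  0.1283] yaw -80.43 q [-0.5014  0.4596  1.4839  0.0003  1.1967  0.9022] F [1.165  0.6485 2.5162] T [ 0.0494 -0.1762 -0.0638] open 0.568
shift mm [-0.1504  3.7399 -0.2071] turn [   0.0244   -0.112  -148.6752]
```

View pics/wrist12.png

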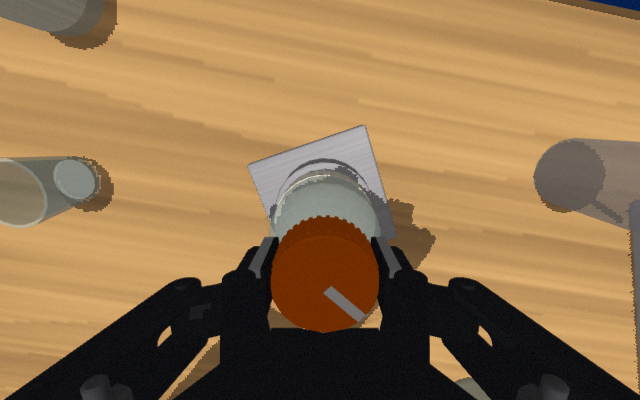

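Forces are relaxed, the stripe is unmoved in the grip, and 149° has been turned. About 23° remains, which I'll do in small steps while watching the torque.

Call:
step_arm(
  plan=[
    [[0.0002,0,0],[0,0,4]],
    [[0.0005,0,0.0001],[0,0,8]],
    [[0.0007,0.0001,0.0001],[0,0,12]],
    [[0.0009,0.0001,0.0002],[0,0,16]],
    [[0.0009,0.0001,0.0002],[0,0,16]],
  ],
)

```text
time_s: 14.3
eef_pos: [0.6204, -0.2066, 0.1282]
eef_rot: [0.0, -0.672, 0.741, -0.001]
wrist_force: [1.5, 0.1, 3.6]
opening: 0.565
```

```bash
python3 -c "
from h import *
go([.6167,-.2061,.1285],68.25)
"
```

```text
t 14.3 pos [ 0.6204 -0.2066  0.1282] yaw -95.63 q [-0.5026  0.4603  1.4831  0.0002  1.1966  1.1664] F [1.5434 0.0913 3.6355] T [ 0.0469 -0.2613 -0.0686] open 0.565
shift mm [-0.0903  3.769  -0.353 ] turn [   0.0176   -0.1275 -163.8808]
```

Call:
step_arm(
  plan=[
    [[0.0001,0,0],[0,0,2]],
    [[0.0002,0,0],[0,0,4]],
    [[0.0002,0,0],[0,0,4]],
  ],
)

```text
time_s: 14.6
eef_pos: [0.6204, -0.2068, 0.1281]
eef_rot: [0.0, -0.646, 0.764, -0.001]
wrist_force: [2.7, -0.0, 4.1]
opening: 0.573
```

```bash
python3 -c "
from h import *
go([.6167,-.2061,.1285],68.25)
"
```

```text
t 14.6 pos [ 0.6204 -0.2068  0.1281] yaw -99.58 q [-0.5029  0.4605  1.483   0.0001  1.1965  1.235 ] F [ 2.71   -0.0043  4.1347] T [-0.1162 -0.4011 -0.0377] open 0.573
shift mm [-0.0616  3.7554 -0.4241] turn [   0.0226   -0.1302 -167.8263]
```

Call:
step_arm(
  plan=[
    [[0.0001,0,0],[0,0,2]],
    [[0.0002,0,0],[0,0,4]],
    [[0.0002,0,0],[0,0,4]],
  ],
)

```text
time_s: 14.9
eef_pos: [0.6203, -0.207, 0.128]
eef_rot: [0.0, -0.618, 0.786, -0.001]
wrist_force: [3.7, -0.7, 2.5]
opening: 0.567
```

```bash
python3 -c "
from h import *
go([.6167,-.2061,.1285],68.25)
"
```

```text
t 14.9 pos [ 0.6203 -0.207   0.128 ] yaw -103.6 q [-0.5032  0.4605  1.483   0.0001  1.1965  1.305 ] F [ 3.6585 -0.6719  2.5411] T [-0.1149 -0.5044 -0.0616] open 0.567
shift mm [-0.0144  3.7362 -0.473 ] turn [   0.0193   -0.13   -171.8534]
```

Call:
step_arm(
  plan=[
    [[0.0001,0,0],[0,0,2]],
    [[0.0002,0,0],[0,0,4]],
    [[0.0002,0,0],[0,0,4]],
  ],
)

```text
time_s: 15.2
eef_pos: [0.6203, -0.2073, 0.128]
eef_rot: [0.0, -0.59, 0.807, -0.001]
wrist_force: [4.2, -1.9, 3.5]
opening: 0.566
```

```bash
python3 -c "
from h import *
go([.6167,-.2061,.1285],68.25)
"
```

```text
t 15.2 pos [ 0.6203 -0.2073  0.128 ] yaw -107.62 q [-0.5036  0.4606  1.483   0.      1.1964  1.3748] F [ 4.2365 -1.9149  3.4932] T [-0.2475 -0.6    -0.0482] open 0.566
shift mm [-0.0181  3.7462 -0.4863] turn [   0.0218   -0.1362 -175.8716]
```

Call:
step_arm(
  plan=[
    [[0.0001,0,0],[0,0,2]],
    [[0.0002,0,0],[0,0,4]],
    [[0.0002,0,0],[0,0,4]],
  ],
)

```text
time_s: 15.5
eef_pos: [0.6202, -0.2074, 0.128]
eef_rot: [-0.0, -0.564, 0.826, -0.001]
wrist_force: [4.1, -1.6, 2.8]
opening: 0.565
```

```bash
python3 -c "
from h import *
im=viewer.camera('wrist');cv2.imwrite('pics/wrist13.png',im[:,:,::-1])
im=viewer.camera('scene');cv2.imwrite('pics/s13.png',cv2.resize(im[150:240,220:310],None,fx=6,fy=6,interpolation=2)[:,:,::-1])
go([.6167,-.2061,.1285],68.25)
"
```

```text
t 15.6 pos [ 0.6202 -0.2075  0.128 ] yaw -111.45 q [-0.5034  0.4606  1.483  -0.0011  1.1964  1.4422] F [ 4.7535 -2.9948  3.5836] T [-0.4851 -0.6719  2.3329] open 0.566
shift mm [ 0.0027  3.7179 -0.5101] turn [   0.1127   -0.1315 -179.7003]
```

View pics/wrist13.png

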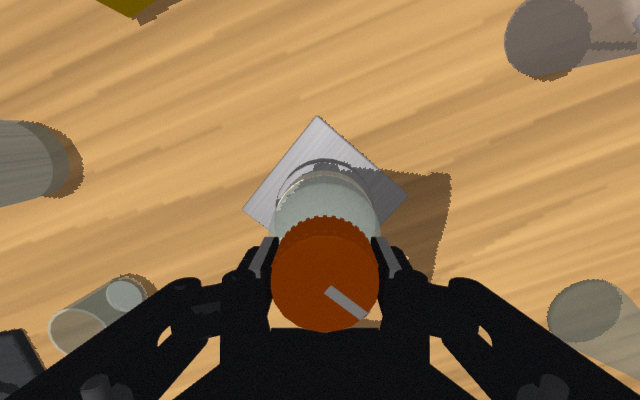

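The Z torque jumped from −0.05 to 2.3 N m at 179.7° turned, with no slip of the stripe in the grip. That is the stop, and the stripe now points toward the mark. I'll hold one row and then back off 90°.

Call:
step_arm(
  plan=[
    [[0,0,0],[0,0,0.5]],
    [[0,0,0],[0,0,0.5]],
  ],
)

```text
time_s: 15.8
eef_pos: [0.6193, -0.2072, 0.1279]
eef_rot: [-0.0, -0.558, 0.83, 0.0]
wrist_force: [0.1, -1.5, 4.6]
opening: 0.567
```

```bash
python3 -c "
from h import *
go([.6167,-.2061,.1285],-21)
"
```

```text
t 15.8 pos [ 0.6193 -0.2072  0.1279] yaw -112.13 q [-0.5039  0.4603  1.4836 -0.0007  1.1984  1.4535] F [ 0.0681 -1.4828  4.5678] T [-0.2534 -0.0185  1.4632] open 0.567
shift mm [-0.0049  2.8109 -0.5741] turn [  0.0638   0.0101 -91.1336]
```

Call:
step_arm(
  plan=[
    [[-0.0003,0,-0.0001],[0,0,-5]],
    [[-0.0008,0.0001,-0.0002],[0,0,-13]],
    [[-0.0013,0.0002,-0.0003],[0,0,-21]],
    [[-0.0017,0.0004,-0.0003],[0,0,-28]],
    [[-0.0021,0.0007,-0.0004],[0,0,-36]],
  ],
)

```text
time_s: 16.3
eef_pos: [0.6194, -0.2055, 0.1283]
eef_rot: [0.0, 0.788, -0.616, -0.0]
wrist_force: [-0.1, -4.4, 4.8]
opening: 0.569
```

```bash
python3 -c "
from h import *
go([.6167,-.2061,.1285],-21)
"
```

```text
t 16.3 pos [ 0.6194 -0.2055  0.1283] yaw -76.02 q [-0.5016  0.4587  1.485  -0.0004  1.1981  0.8254] F [-0.0743 -4.3628  4.828 ] T [-0.6196 -0.0805 -0.0368] open 0.569
shift mm [-0.0808  2.7965 -0.1856] turn [  0.0269   0.008  -55.0232]
```

Call:
step_arm(
  plan=[
    [[-0.0005,0,-0.0001],[0,0,-8]],
    [[-0.001,0.0001,-0.0002],[0,0,-16]],
    [[-0.0015,0.0003,-0.0003],[0,0,-24]],
    [[-0.0019,0.0005,-0.0004],[0,0,-32]],
    [[-0.0021,0.0007,-0.0004],[0,0,-36]],
  ],
)

```text
time_s: 16.8
eef_pos: [0.6186, -0.2041, 0.1288]
eef_rot: [0.0, 0.94, -0.342, 0.0]
wrist_force: [2.2, -4.5, 3.0]
opening: 0.567
```

```bash
python3 -c "
from h import *
go([.6167,-.2061,.1285],-21)
"
```

```text
t 16.8 pos [ 0.6186 -0.2041  0.1288] yaw -40.06 q [-0.5003  0.455   1.4893 -0.0007  1.1964  0.1991] F [ 2.1916 -4.5347  2.9652] T [-0.8647 -0.3356 -0.0477] open 0.567
shift mm [-0.1542  2.6945  0.2583] turn [  0.0365  -0.0517 -19.0574]
```

Call:
step_arm(
  plan=[
    [[-0.0005,0,-0.0001],[0,0,-8]],
    [[-0.001,0.0001,-0.0002],[0,0,-16]],
    [[-0.0011,0.0002,-0.0002],[0,0,-19.5]],
    [[-0.0011,0.0002,-0.0002],[0,0,-19.5]],
    [[-0.0011,0.0002,-0.0002],[0,0,-19.5]],
  ],
)

```text
time_s: 17.3
eef_pos: [0.6178, -0.2037, 0.129]
eef_rot: [0.001, 0.984, -0.181, 0.001]
wrist_force: [2.9, -5.6, 4.3]
opening: 0.574
```

```bash
python3 -c "
from h import *
for n in ['wrist','top','scene']:
    im=viewer.camera(n);cv2.imwrite('pics/%s14.png'%n,im[:,:,::-1])
s=cv2.imread('pics/scene14.png');t=cv2.imread('pics/top14.png')
cv2.imwrite('pics/c14.png',np.hstack([cv2.resize(s[120:260,340:440],None,fx=4,fy=4),cv2.resize(s[150:240,230:310],None,fx=5,fy=6.2222)[:560]]))
go([.6167,-.2061,.1285],-21)
"
```

```text
t 17.45 pos [ 0.6178 -0.2037  0.129 ] yaw -20.82 q [-0.5002  0.4527  1.4921 -0.0007  1.1953 -0.1366] F [ 2.825  -4.0116  2.6158] T [-0.8423 -0.4449  0.078 ] open 0.568
shift mm [-0.1772  2.6423  0.4879] turn [ 0.05   -0.0764  0.1784]
```

View pics/wrist14.png

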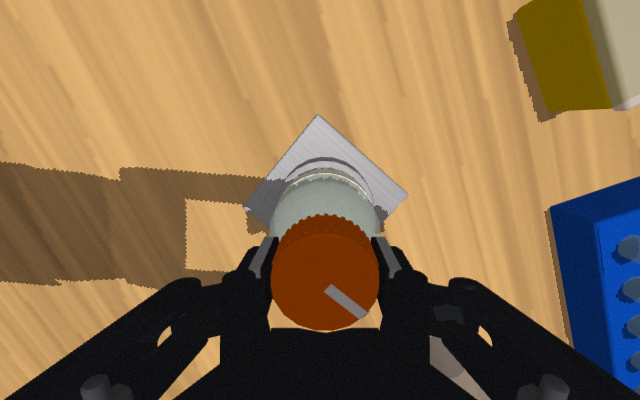

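View pics/c14.png

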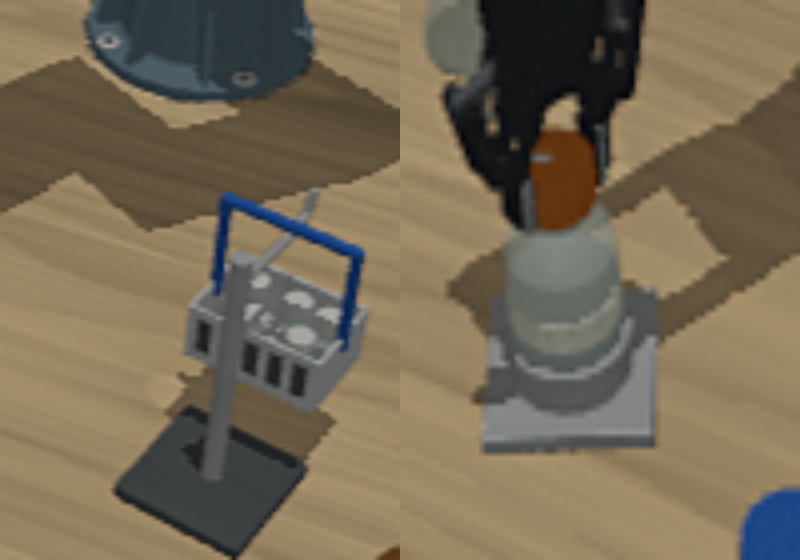

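The stripe is still at (345,303) in the grip. The holder foot appears turned exactly 90° from the view at the stop, and the basket hangs level and untouched. Handing in.

```bash
python3 -c "
from h import *
o=telemetry.get_obs();print(o['time_s'],o['opening'],o['wrist_force'],o['dq'])
print(ticket.hand_in())"
```

```text
17.45 0.5677415643142462 [ 2.825  -4.0116  2.6158] [ 0.      0.0006  0.0003 -0.0005 -0.0008  0.0002]
the job is handed in; nothing more can be done
None
```

The load is ready and handed in at 17.45 s: the basket hangs on the hook, and the cap is a quarter turn loose, still held in the fingers. The hand-in reported no verdict.

- **Basket:** I pinched the bar about 29 mm off its middle and lowered it onto the hook, where contact came at about the expected height. Then I released it and lifted clear. The last pictures show it hanging level and untouched, with the hook close to the bar's middle.
- **Cap:** I screwed it down about 179° in one grip. The turning torque jumped from 0.05 to 2.3 N m, which I took as the stop. I then backed it off 90°, from the stop at a tool yaw of about −111° to −20.8°.
- **Final hold:** The cap is gripped (opening 0.57) with the arm still. The white stripe did not shift between the fingers during the turning.

**Disagreements:**
- Measured from the stripe and the black mark in the pictures, the cap is 82–85° loose, against about 90° by torque and tool yaw. Both are inside the allowed 70–110°.
- The cap sat about 3 mm off the tool axis. This raised the side force to about 23 N partway through the turn, and I corrected it by turning about the cap's true centre. About 6 N or less remained at the end.

I moved nothing else on purpose, but I did not re-measure the bystanders at the end.

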